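Lay the mandrel in the gauging rest

TASK

The steel mandrel standing on the pale aluminium step of the blue gauging rest has to lie in the yellow-edged V trough, ready to be measured. Without picking it up, tip it over with a push near its top so that it drops into the trough, push its foot forward until the flange sits against the end of the V block, then swing the red-knobbed keeper arm right across the trough to its stop so that the mandrel cannot jump out. Leave the other things on the bench where they are.

Things in the scene. Friction and masses are not known exactly. Their poses are not given: they have to be found in the camera images.
- rest: gauging rest, fixed to the bench: blue base plate with an aluminium standing step and a steel V block in a row. Origin on the bench top (z = 0) below the middle of the V block's end face that looks at the step; x runs from the step along the trough (the way the mandrel must fall), z up. Plate: x -80 to 85, y -33 to 47, 10 mm thick
- step_top (a point): centre of the step's flat top where the mandrel stands, 24.5 mm over the bench, 34 mm before the V block's end face; the top is 66 mm long (along the rest's x) and 46 mm wide
- trough_mouth (a point): middle of the V block's end face, at the height (37.5 mm over the bench) where the mandrel's axis comes to lie. From here the 90 degree trough runs 60 mm along the rest's x, 34 mm wide at the top, bottom 29 mm over the bench, yellow lines along its edges. The block is 45 mm wide, top 46 mm over the bench
- mandrel: loose steel mandrel, about 90 g, 75 mm tall, standing on its round flange (23 mm across, 11 mm thick) on the step; shank about 12 mm across, thinner at the top. Origin: centre of the flange's underside; z runs from flange to top. It tips once leaned about 20 degrees. Seated, the flange's shank side bears on the V block's end face: its origin lies about 11 mm before that face
- mandrel_mid (a point): the mandrel's axis, half-way along its length (37.5 mm from either end)
- mandrel_top (a point): the centre of the mandrel's top end, 75 mm from its flange's underside
- keeper (a joint): turn of the keeper arm about its upright post beside the V block, rad: 0 = open, arm pointing along the rest's +x; 1.57 = on its stop, square across the trough over the shank. It turns clockwise seen from above, stays where left, and needs about 1 N at the knob. Arm 10 mm wide, 48 to 56 mm over the bench, just over the block and a seated mandrel
- keeper_pivot (a point): axis of the keeper arm's post, 30 mm along x and 33 mm along y in the rest's frame, at mid-height of the arm (52 mm over the bench)
- keeper_knob (a point): middle of the upright red knob on the end of the keeper arm, 45 mm from the pivot; knob 11 mm across, from 56 to 71 mm over the bench; this point is 64 mm over the bench
- hosel_machine: tall blue bench machine, fixed, 392 x 353 x 564 mm, standing behind and to the right of the rest; keep the arm clear of it. Origin at the centre of its underside
- mandrel_b: bystander: smaller bare steel mandrel, 60 mm tall, flange 19 mm; origin at the centre of its underside
- mandrel_c: bystander: short thick steel mandrel, 50 mm tall, flange 30 mm; origin at the centre of its underside
- ring_gauge: bystander: steel ring gauge, 44 mm across, 14 mm high; origin at the centre of its underside
- glue: bystander: white glue bottle with orange nozzle, 44 mm across, 148 mm tall; origin at the centre of its underside
- pin_jar: bystander: clear jar of pins with a teal lid, 56 mm across, 74 mm tall; origin at the centre of its underside
- crayon: bystander: wax crayon, 70 x 16 mm, lying; origin at the centre of its underside
- ferrule_0: bystander: black ferrule, 14 mm across, 26 mm tall; origin at the centre of its underside
- ferrule_1: bystander: black ferrule, 14 mm across, 26 mm tall; origin at the centre of its underside
- ferrule_2: bystander: black ferrule, 14 mm across, 26 mm tall; origin at the centre of its underside
There are look-alikes about, which are no part of the job. What is shaped like the mandrel but brown is not meant.

How it is judged:
By the outcome, as a careful person would: the job done as asked, in the order asked, and still so for the second after the job is handed in, with the robot touching nothing.
It also fails if it takes over 48 s, if anything falls off the work surface, if the arm or the gripper's body presses on something with over 40 N, if the wrist force passes 120 N, or if a joint passes its speed limit or range.

ROBOT

A 7-joint arm with a two-finger parallel gripper is mounted at the origin on the work surface; the furniture and walls round the work are solid. World frame = base frame: x ahead of the robot, y to its left, z up, the work surface at z = 0. Lengths are in m, angles in rad, forces in N, time in s.
With the tool pointing down it reaches from about 0.4 to 0.875 m from the base axis. Payload 6.5 kg.
Tool frame: the origin (TCP) lies midway between the tips of the shut fingers; the grasp point (between the pads) lies 19 mm behind it; z points along the fingers, y is the direction in which the jaws open and shut (so a half turn about z gives the same grasp; the last joint's range is limited). The gripper opens to 85 mm and grips with 20 to 120 N. Pads are 22 mm wide; open, the fingers measure 114 mm over their backs; the gripper's body (76 mm by 85 mm) begins 54 mm behind the grasp point. The pads swing forward as they close: fully open they stand 13 mm farther back than shut.
Start: joints at [1.198, 0.536, -0.004, 1.538, 0.003, 1.067, -0.071], TCP at [0.196, -0.62, 0.231] pointing down, gripper open.
Joint ranges: [-2.7, 2.7], [-0.37, 2.16], [-1.27, 1.26], [0.24, 2.4], [-1.31, 4.45], [0.19, 1.91], [-2.76, 2.76]. Speed limits (rad/s): [2.39, 2.39, 3.14, 3.14, 3.14, 3.14, 3.14].

INTERFACE

Orientations are given as [roll, pitch, yaw] about the fixed x, y, z axes, in that order (R = Rz(yaw) Ry(pitch) Rx(roll)).
In Python, from rig import arm, capture, calibration, nets gives the robot as it stands.
- The arm moves only by the tool drive_tool, never from a script. Its arguments are lists of equal length, an entry for each row: "offset": the shift along the world's x, y, z in units of 0.4 m (1.0 is 0.4 m), a list of three; "rotation": the turn, a rotation vector about the world's x, y, z in units of pi/2 rad (1.0 is pi/2 rad), a list of three; "gripper": the closure, from 0 (fully open) to 1 (shut). A call has 1 to 8 rows; each row shifts and turns the commanded pose from where the row before left it; what a row does not reach is not made up. A row lasts 1/10 s, in which the tool goes at most 50 mm and 8.59 degrees, less where a joint would pass 70% of its speed; a pose out of reach is approached as far as the arm can. A call with a number of a shift or a turn outside -1 to 1 is refused whole. A call with a gripper value outside its range is refused whole. The fingers move at their own pace and stop on an object; "force" is the grip in N (left out, the last holds). Time passes only in rows, so rows that do not move let the fingers close. It gives the time, the measured TCP pose, the force and the opening at its end, in the units of the state.
- arm.state(): the state, without advancing time (a new reading comes with each control period).
- capture(name): name is "side" or "top" or "wrist"; returns (picture, depth): 420x560x3 uint8, blue, green, red; 420x560 float32, m along the optical axis (not along the pixel's ray), 0 where there is no reading.
- calibration(name): a dict with "mtx" (3x3 intrinsics, pixels), "k1" (the pictures are not rectified: a ray, as slopes to the right and down, at radius r is drawn at 1 + k1 r^2 times it, then the intrinsics apply), "rvec" (rotation vector, rad) and "tvec" (3), from world to camera coordinates, as OpenCV has them; the wrist camera has in their place "hand_eye" (4x4, takes a point from camera to tool coordinates, whose origin is the TCP and whose axes are the flange's). Camera axes: x right, y down, z forward; pixel columns grow to the right and rows downward; lengths in m; the calibration is good to about 2 mm. A picture is of the moment at which its call begins: read the wrist's pose just before it. calibration takes no time and is no camera call.
- arm.job_done(): hands the job in, once; it reports no verdict.
Trained networks look in the newest picture that a camera, given by its name, has taken for a name from the list of things; names that differ only in an ending like _2 or _b are one class to them, and where a whole thing is asked for, a point or a joint stands for the part that bears it (a point fixed in the world has none). Each returns a list of dicts, best first, with "confidence" (0 to 1); they miss things now and then, are a little off and sometimes report something else, mostly with a low value. They report only what shows in the picture. A call takes as long as a camera call. They do not tell look-alikes from the thing itself.
- nets.spot_in(camera, target): "location" ([x, y, z] in m, in world coordinates, good to about 4 mm: the middle of the surface that is visible of it).
- nets.silhouettes(camera, target): "region" (420x560 bool, what is visible of it).
The state is a dict: "time_s": time; "q": joint angles; "joint_vel": joint speeds; "tau": joint torques, N m; "tcp_pos": TCP position; "eef_rot": TCP orientation; "ft_force": force on the tool from outside, world axes, zero at the start; "moment": the same for the moment, N m; "grip_width": finger opening in m.
Only numpy, scipy, OpenCV 4.12 (cv2) and the standard library are available. Lean on these libraries where they do the work, as an engineer would, in place of code of your own. Each camera call takes 0.05 s, during which the arm holds its last target. There are 200 camera calls.

## Working session

There is one attempt and no reset: what is moved stays moved. The work goes in short steps, Python scripts to look and compute and a tool call to move; the robot and the scene stay as the last step left them, time stands still between calls to the robot, and variables do not carry over. Pictures are saved under pics/ and viewed, about 8 in all and at most 12, crops included, and the job is handed in when it is done.

Besides the shell and the picture viewer there is one more tool, called after "Call:" as name(argument=value, ...) on one line, values as JSON. drive_tool: Moves the arm, as the interface text tells. Shifts and turns lie within -1 to 1; 1 stands for 0.4 m of shift or pi/2 rad of turn. Its arguments: {"type":"object","properties":{"offset":{"type":"array"},"rotation":{"type":"array"},"gripper":{"type":"array"},"force":{"type":"number"}},"required":["offset","rotation","gripper"]}

```bash
mkdir -p pics; cat > h.py <<'E'
import numpy as np, cv2
from rig import arm, capture, calibration, nets
def cam(n):
    c=calibration(n); 
    if 'rvec' in c:
        R=cv2.Rodrigues(np.array(c['rvec'],float))[0]; t=np.array(c['tvec'],float).ravel()
    else:
        from scipy.spatial.transform import Rotation as Ro
        s=arm.state(); T=np.eye(4); T[:3,:3]=Ro.from_euler('xyz',s['eef_rot']).as_matrix(); T[:3,3]=s['tcp_pos']
        M=np.linalg.inv(T@np.array(c['hand_eye'])); R,t=M[:3,:3],M[:3,3]
    return np.array(c['mtx'],float),float(c['k1']),R,t
def proj(C,P):
    K,k,R,t=C; p=np.atleast_2d(P)@R.T+t; s=p[:,:2]/p[:,2:]; s=s*(1+k*(s**2).sum(1,keepdims=True)); return s@K[:2,:2].T+K[:2,2]
def rays(C,uv):
    K,k,R,t=C; uv=np.atleast_2d(np.array(uv,float))
    s=cv2.undistortPoints(uv[:,None],K,np.array([k,0,0,0,0.]))[:,0]
    return np.c_[s,np.ones(len(s))]
def world(C,uv,d):
    K,k,R,t=C; return (rays(C,uv)*np.array(d).reshape(-1,1)-t)@R
def atz(C,uv,z):
    K,k,R,t=C; o=-R.T@t; v=rays(C,uv)@R; return o+v*((z-o[2])/v[:,2])[:,None]
E
python3 - <<'E'
from h import *
for n in ('side','top'):
    im,d=capture(n); cv2.imwrite(f'pics/{n}0.png',im); np.savez(f'{n}0.npz',im=im,d=d)
    C=cam(n); print(n,'cam at',(-C[2].T@C[3]).round(3), C[0][0,0])
    for t in ('rest','mandrel','keeper','keeper_knob','hosel_machine'):
        for r in nets.spot_in(n,t)[:5]: print(n,t,round(r['confidence'],2),np.round(r['location'],3),proj(C,r['location']).round()[0])
print(arm.state())
a=[cv2.imread(f'pics/{n}0.png') for n in('side','top')]
cv2.imwrite('pics/both.png',cv2.resize(np.vstack(a),None,fx=.714,fy=.714))
E
```

```text
side cam at [ 0.432 -0.692  0.673] 401.7921829692124
side rest 0.9 [0.604 0.134 0.024] [287. 213.]
side mandrel 0.71 [0.551 0.134 0.054] [267. 206.]
side mandrel 0.62 [0.468 0.173 0.034] [234. 207.]
side mandrel 0.41 [0.409 0.357 0.014] [209. 178.]
side mandrel 0.4 [0.486 0.379 0.026] [234. 169.]
side mandrel 0.39 [0.604 0.135 0.028] [286. 212.]
side keeper_knob 0.47 [0.645 0.177 0.059] [299. 192.]
top cam at [0.43  0.047 1.2  ] 411.38851331062807
top rest 0.81 [0.596 0.157 0.024] [252. 207.]
top mandrel 0.55 [0.471 0.181 0.011] [245. 251.]
top mandrel 0.44 [0.488 0.376 0.019] [177. 246.]
top keeper 0.52 [0.639 0.185 0.055] [241. 190.]
top keeper_knob 0.66 [0.639 0.182 0.055] [242. 191.]
top keeper_knob 0.22 [0.54  0.36  0.074] [177. 226.]
top keeper_knob 0.16 [0.597 0.158 0.022] [252. 207.]
{'time_s': 0.6, 'q': array([ 1.19781705,  0.53639362, -0.00442496,  1.53788642,  0.0025967 ,
        1.06727491, -0.07117341]), 'joint_vel': array([-3.13065771e-04,  9.40624635e-04,  9.65410303e-04, -9.69648789e-05,
       -7.12595532e-04, -8.70957741e-04,  1.67277783e-04]), 'tau': array([-1.66606358e-03, -5.83059776e+01,  1.04671117e+00, -2.59329790e+01,
        1.23460073e-02,  2.13162450e-03,  1.67936406e-05]), 'tcp_pos': array([ 0.19631286, -0.61965482,  0.2312991 ]), 'eef_rot': array([3.14154842e+00, 1.00323557e-05, 3.06862221e-01]), 'ft_force': array([ 0.04480981,  0.51122055, -0.30225003]), 'moment': array([-0.02990429,  0.00447775,  0.05947137]), 'grip_width': 0.08561075305719457}
```

View both.

```bash
python3 - <<'E'
from h import *
s=cv2.imread('pics/side0.png')[120:270,170:370]; t=cv2.imread('pics/top0.png')[150:300,140:340]
cv2.imwrite('pics/crop1.png',np.hstack([cv2.resize(a,(400,300),interpolation=2) for a in (s,t)]))
E
```

```text
(no output)
```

View pics/both.png

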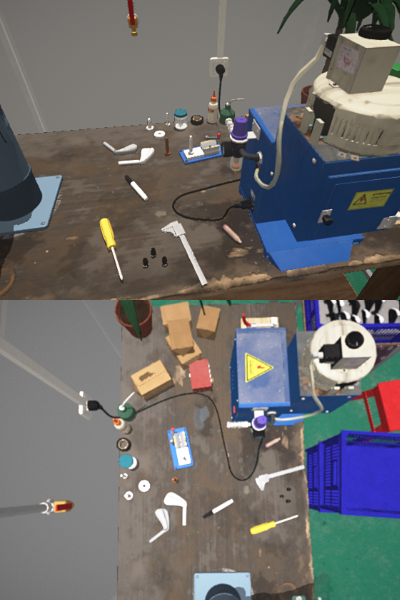

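View pics/crop1.png

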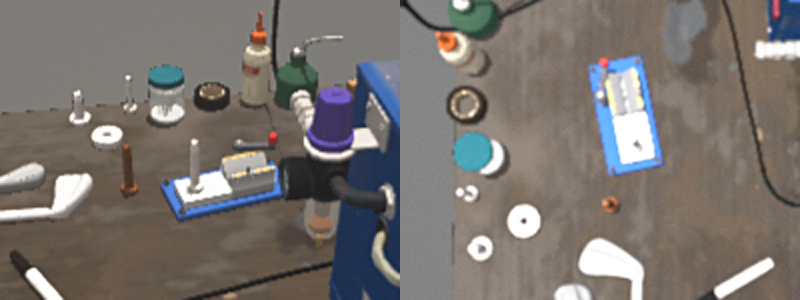

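```bash
python3 - <<'E'
from h import *
z=np.load('top0.npz'); im,d=z['im'],z['d']; C=cam('top')
print(calibration('wrist'))
hsv=cv2.cvtColor(im,cv2.COLOR_BGR2HSV)
m=cv2.inRange(hsv,(95,120,60),(125,255,255)); m[:170]=0;m[250:]=0;m[:,:225]=0;m[:,280:]=0
ys,xs=np.nonzero(m); P=atz(C,np.c_[xs,ys],.010)
r=cv2.minAreaRect((P[:,:2]*1000).astype(np.float32)); print(r)
ang=np.deg2rad(r[2])
print(cv2.boxPoints(r).round(1))
# points with height
ys,xs=np.mgrid[170:245,235:280].reshape(2,-1); W=world(C,np.c_[xs,ys],d[ys,xs])
k=W[:,2]>.08; print(W[k].round(3)[:12])
E
```

```text
{'mtx': array([[289.91871302,   0.        , 280.59533163],
       [  0.        , 289.91871302, 212.68242795],
       [  0.        ,   0.        ,   1.        ]]), 'k1': -0.0073318725288142, 'hand_eye': array([[-4.53243145e-06, -9.65865921e-01, -2.59042512e-01,
         6.64560145e-02],
       [ 9.99999392e-01, -2.90048128e-04,  1.06397661e-03,
         2.38396986e-04],
       [-1.10279354e-03, -2.59042350e-01,  9.65865335e-01,
        -1.41588334e-01],
       [ 0.00000000e+00,  0.00000000e+00,  0.00000000e+00,
         1.00000000e+00]])}
((597.7986450195312, 158.29660034179688), (165.9689483642578, 80.34282684326172), 10.340092658996582)
[[509.  182.9]
 [523.4 103.9]
 [686.6 133.7]
 [672.2 212.7]]
[[0.43  0.047 1.2  ]
 [0.43  0.047 1.2  ]
 [0.43  0.047 1.2  ]
 [0.43  0.047 1.2  ]
 [0.43  0.047 1.2  ]
 [0.43  0.047 1.2  ]
 [0.43  0.047 1.2  ]
 [0.43  0.047 1.2  ]
 [0.554 0.142 0.104]
 [0.554 0.14  0.103]
 [0.43  0.047 1.2  ]
 [0.552 0.145 0.1  ]]
```

```bash
python3 - <<'E'
from h import *
A=[]
for n in('top','side'):
    z=np.load(n+'0.npz'); d=z['d']; C=cam(n); ys,xs=np.nonzero(d>0); W=world(C,np.c_[xs,ys],d[ys,xs])
    A.append(W)
W=np.vstack(A); W=W[(W[:,0]>.3)&(W[:,0]<1.2)&(W[:,1]>-.75)&(W[:,1]<.35)&(W[:,2]>.1)]
# min x per y bin and z bin
for zl,zh in((.1,.2),(.2,.35),(.35,.6)):
    w=W[(W[:,2]>zl)&(W[:,2]<zh)]
    for y in np.arange(-.7,.35,.07):
        k=w[(w[:,1]>=y)&(w[:,1]<y+.07)]
        if len(k)>5: print(zl,round(y,2),len(k),np.percentile(k[:,0],[1,10,50]).round(3))
E
```

```text
0.1 -0.42 409 [0.684 0.686 0.717]
0.1 -0.35 198 [0.683 0.684 0.686]
0.1 -0.28 623 [0.679 0.681 0.688]
0.1 -0.21 651 [0.659 0.677 0.68 ]
0.1 -0.14 891 [0.621 0.628 0.679]
0.1 -0.07 410 [0.678 0.679 0.787]
0.1 0.07 673 [0.96  0.97  1.014]
0.1 0.14 758 [0.96  0.968 1.024]
0.1 0.21 264 [1.078 1.088 1.13 ]
0.1 0.28 717 [0.774 1.061 1.108]
0.2 -0.42 11229 [0.684 0.686 0.748]
0.2 -0.35 3320 [0.653 0.659 0.686]
0.2 -0.28 2806 [0.657 0.68  0.686]
0.2 -0.21 5890 [0.603 0.646 0.716]
0.2 -0.14 6897 [0.597 0.623 0.707]
0.2 -0.07 2098 [0.627 0.636 0.752]
0.2 0.0 18 [0.979 0.98  0.982]
0.2 0.28 130 [1.115 1.116 1.12 ]
0.35 -0.42 13194 [0.683 0.697 0.736]
0.35 -0.35 16474 [0.658 0.687 0.725]
0.35 -0.28 9061 [0.661 0.685 0.731]
0.35 -0.21 29 [0.735 0.736 0.739]
0.35 -0.14 10 [1.003 1.003 1.007]
0.35 -0.07 627 [0.902 0.906 0.924]
0.35 0.0 723 [0.914 0.982 1.03 ]
0.35 0.07 887 [0.988 1.004 1.034]
0.35 0.14 163 [1.024 1.037 1.069]
0.35 0.21 1667 [0.856 0.87  0.908]
0.35 0.28 304 [1.044 1.078 1.107]
```

Call:
drive_tool(offset=[[0.043, 0.11, 0.01], [0.043, 0.11, 0.01], [0.043, 0.11, 0.01], [0.043, 0.11, 0.01], [0.043, 0.11, 0.01], [0.043, 0.11, 0.01], [0.043, 0.11, 0.01]], rotation=[[0, 0, -0.0062], [0, 0, -0.0062], [0, 0, -0.0062], [0, 0, -0.0062], [0, 0, -0.0062], [0, 0, -0.0062], [0, 0, -0.0062]], gripper=[1, 1, 1, 1, 1, 1, 1], force=40)

```text
time_s: 1.3
tcp_pos: [0.3172, -0.3099, 0.2598]
eef_rot: [3.141, -0.0, 0.238]
ft_force: [1.5, -1.5, 1.2]
grip_width: 0.0002
```

Call:
drive_tool(offset=[[0.043, 0.11, 0.01], [0.043, 0.11, 0.01], [0.043, 0.11, 0.01], [0.043, 0.11, 0.01], [0.043, 0.11, 0.01], [0.043, 0.11, 0.01], [0, 0, 0]], rotation=[[0, 0, -0.0062], [0, 0, -0.0062], [0, 0, -0.0062], [0, 0, -0.0062], [0, 0, -0.0062], [0, 0, -0.0062], [0, 0, 0]], gripper=[1, 1, 1, 1, 1, 1, 1])

```text
time_s: 2.0
tcp_pos: [0.4222, -0.0415, 0.2845]
eef_rot: [-3.14, -0.004, 0.19]
ft_force: [-0.6, -0.4, -0.6]
grip_width: 0.0
```

Call:
drive_tool(offset=[[0.055, 0.093, -0.031], [0.055, 0.093, -0.031], [0.055, 0.093, -0.031], [0.055, 0.093, -0.031], [0.055, 0.093, -0.031], [0, 0, 0], [0, 0, 0]], rotation=[[0, 0, 0], [0, 0, 0], [0, 0, 0], [0, 0, 0], [0, 0, 0], [0, 0, 0], [0, 0, 0]], gripper=[1, 1, 1, 1, 1, 1, 1])

```text
time_s: 2.7
tcp_pos: [0.5297, 0.1387, 0.2206]
eef_rot: [-3.142, 0.001, 0.182]
ft_force: [0.5, -0.8, -0.1]
grip_width: 0.0001
```

```bash
cat > look.py <<'E'
from h import *
import sys
tag=sys.argv[1]; C=cam('wrist'); s=arm.state(); im,d=capture('wrist'); np.savez(f'w{tag}.npz',im=im,d=d)
cv2.imwrite(f'pics/w{tag}.png',im); print(s['time_s'],s['tcp_pos'],s['eef_rot'],s['ft_force'])
import pickle; pickle.dump(C,open(f'w{tag}.pkl','wb'))
o=np.array([.5966,.151]);a=.1805;u=np.array([np.cos(a),np.sin(a)]);v=np.array([-u[1],u[0]])
hsv=cv2.cvtColor(im,cv2.COLOR_BGR2HSV)
m=cv2.inRange(hsv,(98,120,50),(125,255,255)); ys,xs=np.nonzero(m); P=atz(C,np.c_[xs,ys],.010)[:,:2]
k=np.hypot(*(P-o).T)<.12; r=cv2.minAreaRect((P[k]*1000).astype(np.float32)); print('plate',r)
for t in ('mandrel','keeper_knob'):
    for q in nets.spot_in('wrist',t)[:3]:
        l=np.array(q['location']); print(t,round(q['confidence'],2),l.round(3),'rest',((l[:2]-o)@u*1000).round(1),((l[:2]-o)@v*1000).round(1),proj(C,l)[0].round())
def rp(x,y,z): return np.r_[o+(x*u+y*v)/1000,z/1000]
b=im.copy()
for x,y,z in((-80,-33,10),(85,-33,10),(85,47,10),(-80,47,10),(0,0,37.5),(0,-17,46),(0,17,46),(60,17,46),(60,-17,46),(-34,0,24.5),(75,33,71),(30,33,56)):
    cv2.circle(b,tuple(int(i) for i in proj(C,rp(x,y,z))[0].round()),2,(0,255,0),-1)
cv2.imwrite(f'pics/w{tag}o.png',b)
E
python3 look.py 1
```

```text
2.7 [0.52971163 0.13868268 0.22062962] [-3.14153303e+00  1.40441468e-03  1.81822157e-01] [ 0.4764547  -0.78625135 -0.14389419]
plate ((599.6422119140625, 156.45266723632812), (162.8716278076172, 78.7339096069336), 10.666648864746094)
mandrel 0.78 [0.419 0.361 0.016] rest -137.4 238.6 [ 94. 245.]
mandrel 0.67 [0.562 0.14  0.039] rest -35.8 -5.1 [285. 167.]
mandrel 0.65 [0.474 0.18  0.032] rest -115.6 50.5 [238. 233.]
keeper_knob 0.91 [0.641 0.185 0.055] rest 50.2 25.5 [254.  80.]
```

View pics/w1o.png

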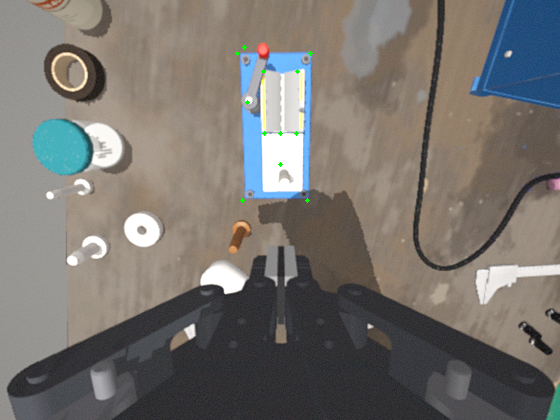

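```bash
python3 - <<'E'
from h import *
import pickle
z=np.load('w1.npz'); im,d=z['im'],z['d']; C=pickle.load(open('w1.pkl','rb'))
c=np.array([.5996,.15645]);a=np.deg2rad(10.5);u=np.array([np.cos(a),np.sin(a)]);v=np.array([-u[1],u[0]]); o=c-.0025*u-.007*v; print('o',o)
ys,xs=np.mgrid[40:205,235:320].reshape(2,-1); W=world(C,np.c_[xs,ys],d[ys,xs]); L=np.c_[(W[:,:2]-o)@u,(W[:,:2]-o)@v,W[:,2]]*1000
k=(L[:,0]<-10)&(L[:,2]>27)&(L[:,2]<110)
for p,q in zip(L[k],np.c_[xs,ys][k]): print(q,p.round(1))
k=(L[:,2]>58)&(L[:,0]>0); print('knob',L[k].round(0))
b=cv2.resize(im[30:210,230:325],None,fx=5,fy=5,interpolation=2)[:, :]
b=cv2.resize(im[125:210,235:325],None,fx=6,fy=6,interpolation=2)
cv2.imwrite('pics/c2.png',b)
E
```

```text
o [0.59841751 0.14911163]
[283 163] [-34.2  -1.   27.2]
[284 163] [-34.2  -2.1  27.3]
[285 163] [-34.2  -3.3  27. ]
[279 164] [-35.3   3.6  27.5]
[280 164] [-35.    2.4  30.2]
[281 164] [-35.    1.3  30.8]
[282 164] [-34.8   0.2  32.3]
[283 164] [-35.   -1.   30.8]
[284 164] [-34.9  -2.1  31.9]
[285 164] [-34.9  -3.2  32.1]
[286 164] [-34.8  -4.3  32.5]
[287 164] [-35.1  -5.5  29.9]
[278 165] [-36.1   4.7  30.5]
[279 165] [-36.    3.6  32.2]
[280 165] [-36.2   2.4  30.2]
[281 165] [-35.9   1.3  32.7]
[282 165] [-35.9   0.2  32.8]
[283 165] [-36.   -0.9  32.3]
[284 165] [-36.   -2.1  31.6]
[285 165] [-36.1  -3.2  31.2]
[286 165] [-36.1  -4.4  30.9]
[287 165] [-36.   -5.5  31.7]
[288 165] [-36.1  -6.6  30.8]
[289 165] [-36.1  -7.8  30.9]
[277 166] [-37.2   5.8  30.7]
[278 166] [-37.    4.7  33. ]
[279 166] [-37.2   3.6  31.2]
[280 166] [-37.2   2.4  31.6]
[281 166] [-37.1   1.3  31.7]
[282 166] [-37.1   0.2  32. ]
[283 166] [-37.3  -1.   30.1]
[284 166] [-37.3  -2.1  29.9]
[285 166] [-37.2  -3.2  31.7]
[286 166] [-37.2  -4.4  30.9]
[287 166] [-37.1  -5.5  32. ]
[288 166] [-37.1  -6.6  
[... 11701 characters left out ...]
 21. 61.]
 [67. 20. 64.]
 [67. 19. 65.]
 [67. 18. 65.]
 [67. 17. 63.]
 [67. 16. 63.]
 [68. 15. 62.]
 [68. 15. 59.]
 [67. 20. 62.]
 [67. 19. 60.]
 [67. 18. 60.]
 [67. 17. 61.]
 [68. 16. 59.]
 [68. 16. 59.]
 [34. 33. 61.]
 [34. 33. 58.]
 [33. 36. 58.]
 [33. 34. 59.]
 [33. 33. 60.]
 [33. 32. 60.]
 [32. 36. 58.]
 [32. 35. 60.]
 [32. 33. 60.]
 [32. 32. 59.]
 [32. 31. 58.]
 [31. 36. 59.]
 [31. 35. 59.]
 [31. 34. 59.]
 [31. 31. 61.]
 [31. 31. 60.]
 [30. 36. 59.]
 [30. 35. 59.]
 [30. 34. 59.]
 [30. 33. 59.]
 [30. 32. 58.]
 [30. 31. 59.]
 [29. 35. 59.]
 [29. 34. 59.]
 [29. 33. 59.]
 [29. 31. 60.]
 [28. 36. 59.]
 [28. 35. 60.]
 [28. 34. 59.]
 [28. 33. 59.]
 [28. 32. 59.]
 [27. 34. 59.]
 [27. 33. 60.]]
```

View pics/c2.png

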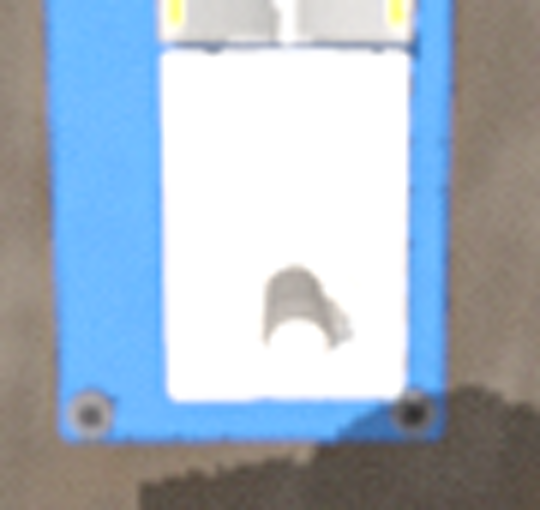

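Call:
drive_tool(offset=[[-0.0243, -0.0143, -0.034], [0, 0, -0.1], [0, 0, -0.1], [0, 0, -0.1], [0, 0, 0], [0, 0, 0]], rotation=[[0, 0, 0], [0, 0, 0], [0, 0, 0], [0, 0, 0], [0, 0, 0], [0, 0, 0]], gripper=[1, 1, 1, 1, 1, 1])

```text
time_s: 3.45
tcp_pos: [0.5204, 0.1319, 0.0886]
eef_rot: [3.141, 0.0, 0.179]
ft_force: [0.4, 0.3, -0.1]
grip_width: 0.0002
```

Call:
drive_tool(offset=[[0.0123, 0.0023, 0], [0.0123, 0.0023, 0], [0.0123, 0.0023, 0], [0.0123, 0.0023, 0], [0.0123, 0.0023, 0], [0.0123, 0.0023, 0]], rotation=[[0, 0, 0], [0, 0, 0], [0, 0, 0], [0, 0, 0], [0, 0, 0], [0, 0, 0]], gripper=[1, 1, 1, 1, 1, 1])

```text
time_s: 4.05
tcp_pos: [0.5502, 0.1383, 0.0878]
eef_rot: [-3.142, -0.0, 0.18]
ft_force: [-0.2, -0.3, 0.4]
grip_width: -0.0
```

```bash
sed -i 's/o=np.array(\[.5966,.151\]);a=.1805/o=np.array([.5984,.1491]);a=.1833/' look.py; python3 look.py 2
```

```text
4.05 [0.55020143 0.13827495 0.08779378] [-3.14155462e+00 -1.03009513e-04  1.80196382e-01] [-0.22771905 -0.32040238  0.39546163]
plate ((600.045654296875, 156.5712890625), (162.3219757080078, 78.42066955566406), 10.737358093261719)
mandrel 0.78 [0.571 0.144 0.07 ] rest -28.2 0.2 [276. 217.]
mandrel 0.75 [0.415 0.36  0.012] rest -141.6 240.8 [  3. 325.]
keeper_knob 0.51 [0.412 0.359 0.008] rest -144.6 240.2 [  8. 325.]
```

View pics/w2.png

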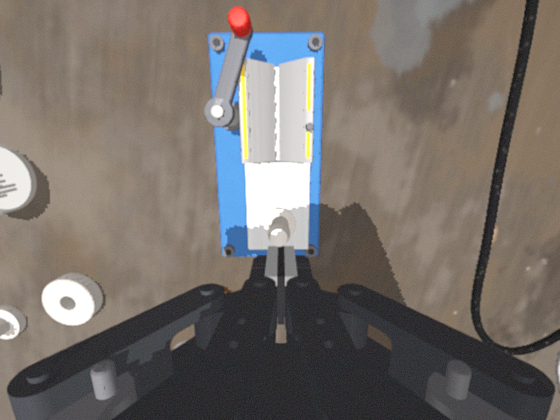

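Call:
drive_tool(offset=[[0.0123, 0.0023, 0], [0.0123, 0.0023, 0], [0.0123, 0.0023, 0], [0.0123, 0.0023, 0], [0.0123, 0.0023, 0], [0, 0, 0], [0, 0, 0]], rotation=[[0, 0, 0], [0, 0, 0], [0, 0, 0], [0, 0, 0], [0, 0, 0], [0, 0, 0], [0, 0, 0]], gripper=[1, 1, 1, 1, 1, 1, 1])

```text
time_s: 4.9
tcp_pos: [0.5742, 0.1428, 0.0876]
eef_rot: [-3.142, 0.0, 0.18]
ft_force: [0.1, -0.1, 0.1]
grip_width: -0.0001
```

```bash
python3 look.py 3
```

```text
4.9 [0.57423606 0.14279358 0.08760528] [-3.14155223e+00  2.73237340e-04  1.80212440e-01] [ 0.09971576 -0.11157161  0.05208286]
plate ((600.3090209960938, 156.64340209960938), (162.5216064453125, 78.38658905029297), 10.706034660339355)
mandrel 0.71 [0.418 0.361 0.012] rest -138.2 241.5 [  8. 345.]
mandrel 0.6 [0.604 0.15  0.042] rest 5.4 0.3 [277. 192.]
keeper_knob 0.73 [0.643 0.186 0.057] rest 50.7 27.6 [228. 119.]
keeper_knob 0.26 [0.455 0.302 0.012] rest -112.8 176.4 [ 74. 321.]
```

View pics/w3.png

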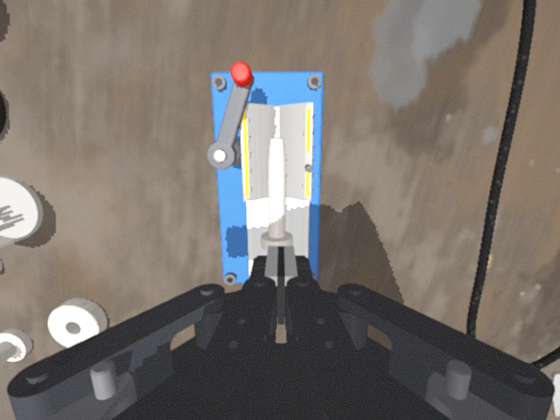

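Call:
drive_tool(offset=[[-0.0615, -0.0114, 0], [-0.0615, -0.0114, 0], [0, 0, -0.0447], [0, 0, -0.0447], [0, 0, -0.0447], [0, 0, 0], [0, 0, 0]], rotation=[[0, 0, 0], [0, 0, 0], [0, 0, 0], [0, 0, 0], [0, 0, 0], [0, 0, 0], [0, 0, 0]], gripper=[1, 1, 1, 1, 1, 1, 1])

```text
time_s: 5.75
tcp_pos: [0.525, 0.1337, 0.0343]
eef_rot: [-3.142, 0.0, 0.18]
ft_force: [-0.5, 0.4, 0.7]
grip_width: -0.0001
```

```bash
cat > m.py <<'E'
import sys,pickle
from h import *
t=sys.argv[1]; z=np.load(f'w{t}.npz'); im,d=z['im'],z['d']; C=pickle.load(open(f'w{t}.pkl','rb'))
o=np.array([.5984,.1491]);a=.1833;u=np.array([np.cos(a),np.sin(a)]);v=np.array([-u[1],u[0]])
ys,xs=np.nonzero(d>0); W=world(C,np.c_[xs,ys],d[ys,xs]); L=np.c_[(W[:,:2]-o)@u,(W[:,:2]-o)@v,W[:,2]]*1000
for x in range(-60,80,4):
    k=(abs(L[:,0]-x)<2)&(abs(L[:,1])<15)&(L[:,2]<60)
    if k.sum()>3: i=np.argsort(-L[k,2])[:3]; print(x,L[k][i].mean(0)[1:].round(1),end=' ; ')
k=(L[:,2]>63)&(L[:,2]<75)&(L[:,0]>15)&(L[:,0]<90)&(abs(L[:,1])<50); print('\nknob',np.median(L[k],0))
E
python3 look.py 4; python3 m.py 4
```

```text
5.75 [0.52500632 0.13374311 0.03428983] [-3.14156024e+00  3.60316084e-04  1.80414904e-01] [-0.52061885  0.39039953  0.65216519]
plate ((586.513427734375, 154.07931518554688), (134.73361206054688, 78.25169372558594), 10.680559158325195)
mandrel 0.8 [0.603 0.151 0.041] rest 4.7 1.0 [273. 104.]
mandrel 0.66 [0.473 0.18  0.039] rest -117.6 53.0 [182. 339.]
keeper_knob 0.78 [0.624 0.185 0.058] rest 31.3 30.9 [188.  20.]
-60 [-0.2 25. ] ; -56 [ 9.5 25. ] ; -52 [ 4.5 25.1] ; -48 [ 0.2 25.1] ; -44 [ 6.6 24.9] ; -40 [10.6 25.4] ; -36 [ 0.7 46.7] ; -32 [-0.9 47.2] ; -28 [ 1.7 47.1] ; -24 [ 1.5 41.9] ; -20 [ 0.9 42.2] ; -16 [ 1.  42.5] ; -12 [-0.4 42.9] ; -8 [ 1.1 42.6] ; -4 [ 0.4 42.6] ; 0 [-14.7  43.8] ; 4 [-5.  44.1] ; 8 [ 5.1 44.3] ; 12 [-14.4  43.8] ; 16 [-14.5  44.3] ; 20 [-3.9 44.6] ; 24 [-14.3  44.4] ; 28 [-14.7  44.8] ; 32 [-14.7  44.5] ; 36 [-14.9  44. ] ; 40 [-14.6  44.2] ; 44 [-14.7  43.5] ; 48 [ 3.3 36.2] ; 52 [ 1.4 24.7] ; 
knob [nan nan nan]
  return _methods._mean(a, axis=axis, dtype=dtype,
  ret = um.true_divide(
```

Call:
drive_tool(offset=[[0.0123, 0.0023, 0], [0.0123, 0.0023, 0], [0.0123, 0.0023, 0], [0.0123, 0.0023, 0], [0.0123, 0.0023, 0], [0.0123, 0.0023, 0], [0.0123, 0.0023, 0], [0.0098, 0.0018, 0]], rotation=[[0, 0, 0], [0, 0, 0], [0, 0, 0], [0, 0, 0], [0, 0, 0], [0, 0, 0], [0, 0, 0], [0, 0, 0]], gripper=[1, 1, 1, 1, 1, 1, 1, 1])

```text
time_s: 6.7
tcp_pos: [0.5636, 0.1408, 0.0339]
eef_rot: [3.141, 0.001, 0.18]
ft_force: [-1.7, -0.1, 0.8]
grip_width: -0.0002
```

Call:
drive_tool(offset=[[0.0074, 0.0014, 0], [0.0074, 0.0014, 0], [0.0074, 0.0014, 0], [0.005, 0.0009, 0], [0, 0, 0]], rotation=[[0, 0, 0], [0, 0, 0], [0, 0, 0], [0, 0, 0], [0, 0, 0]], gripper=[1, 1, 1, 1, 1])

```text
time_s: 7.2
tcp_pos: [0.5749, 0.143, 0.0341]
eef_rot: [-3.141, -0.001, 0.18]
ft_force: [-0.0, -0.5, 0.9]
grip_width: 0.0
```

```bash
python3 look.py 5; python3 m.py 5 2>/dev/null
```

```text
7.2 [0.57487272 0.143016   0.03410844] [-3.14135356e+00 -7.64039183e-04  1.80156301e-01] [-0.02563213 -0.54243606  0.8956134 ]
plate ((611.397705078125, 158.76992797851562), (139.39791870117188, 78.15011596679688), 10.6620512008667)
mandrel 0.61 [0.621 0.153 0.042] rest 22.9 -0.6 [277. 178.]
keeper_knob 0.68 [0.647 0.186 0.056] rest 54.1 27.0 [206. 104.]
-28 [14.9 24.1] ; -24 [ 6.1 24.2] ; -20 [ 5.2 24.8] ; -16 [-7.1 59.9] ; -12 [-2.2 60. ] ; -8 [-0.2 49.1] ; -4 [ 1.4 48.8] ; 0 [10.5 43.5] ; 4 [-14.8  44.5] ; 8 [-14.5  43.8] ; 12 [-14.7  43.9] ; 16 [-14.4  44.1] ; 20 [-14.5  43.9] ; 24 [-4.9 44.2] ; 28 [-14.6  44.2] ; 32 [-14.7  44.3] ; 36 [-14.5  44. ] ; 40 [-14.4  44. ] ; 44 [-4.9 44.2] ; 48 [-14.6  44.4] ; 52 [-4.7 44.3] ; 56 [-14.5  44.4] ; 60 [-14.6  43.6] ; 64 [ 0.8 40.1] ; 68 [14.3 59.4] ; 72 [13.3 59.6] ; 76 [ 3.5 25.4] ; 
knob [71.50478842 17.77765902 69.49991085]
```

View pics/w5.png

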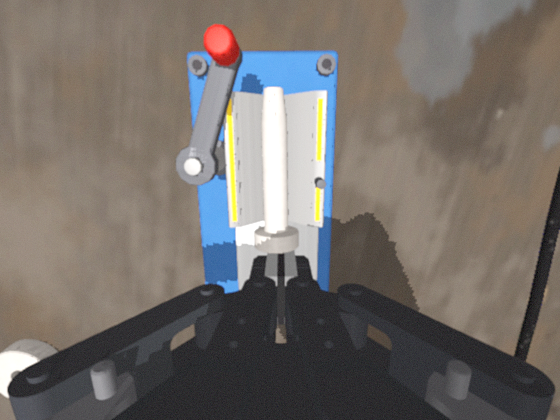

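Call:
drive_tool(offset=[[0.0025, 0.0005, 0], [0.0025, 0.0005, 0], [0, 0, 0]], rotation=[[0, 0, 0], [0, 0, 0], [0, 0, 0]], gripper=[1, 1, 1])

```text
time_s: 7.65
tcp_pos: [0.5763, 0.1433, 0.034]
eef_rot: [-3.142, 0.0, 0.18]
ft_force: [-0.1, 0.1, 0.2]
grip_width: -0.0
```

Call:
drive_tool(offset=[[0.0025, 0.0005, 0], [0, 0, 0]], rotation=[[0, 0, 0], [0, 0, 0]], gripper=[1, 1])

```text
time_s: 7.85
tcp_pos: [0.5771, 0.1434, 0.034]
eef_rot: [3.142, 0.001, 0.18]
ft_force: [-0.6, 0.3, 1.8]
grip_width: 0.0
```

Call:
drive_tool(offset=[[0.0025, 0.0005, 0], [0, 0, 0]], rotation=[[0, 0, 0], [0, 0, 0]], gripper=[1, 1])

```text
time_s: 8.05
tcp_pos: [0.5774, 0.1435, 0.0338]
eef_rot: [3.141, 0.002, 0.18]
ft_force: [-4.2, -0.9, 2.9]
grip_width: -0.0001
```

Call:
drive_tool(offset=[[0.0025, 0.0005, 0], [0, 0, 0]], rotation=[[0, 0, 0], [0, 0, 0]], gripper=[1, 1])

```text
time_s: 8.25
tcp_pos: [0.5775, 0.1435, 0.0337]
eef_rot: [3.141, 0.004, 0.18]
ft_force: [-7.0, -1.0, 4.6]
grip_width: -0.0
```

Call:
drive_tool(offset=[[0.0025, 0.0005, 0], [0, 0, 0]], rotation=[[0, 0, 0], [0, 0, 0]], gripper=[1, 1])

```text
time_s: 8.45
tcp_pos: [0.5776, 0.1435, 0.0336]
eef_rot: [3.141, 0.006, 0.181]
ft_force: [-9.4, -1.0, 7.3]
grip_width: 0.0001
```

Call:
drive_tool(offset=[[-0.0123, -0.0023, 0], [-0.0246, -0.0046, 0], [-0.0246, -0.0046, 0], [0, 0, 0.1], [0, 0, 0.1], [0, 0, 0], [0, 0, 0]], rotation=[[0, 0, 0], [0, 0, 0], [0, 0, 0], [0, 0, 0], [0, 0, 0], [0, 0, 0], [0, 0, 0]], gripper=[1, 1, 1, 1, 1, 1, 1])

```text
time_s: 9.15
tcp_pos: [0.5562, 0.1394, 0.115]
eef_rot: [3.141, -0.003, 0.18]
ft_force: [0.4, 0.4, -0.9]
grip_width: 0.0001
```

```bash
python3 look.py 6; python3 m.py 6 2>/dev/null; python3 -c "
import cv2
cv2.imwrite('pics/c6.png',cv2.resize(cv2.imread('pics/w6.png')[20:270,180:350],None,fx=2.4,fy=2.4,interpolation=2))"
```

```text
9.15 [0.55624998 0.13935213 0.11501682] [ 3.14139234e+00 -2.65199711e-03  1.79946719e-01] [ 0.38182368  0.36539658 -0.88281166]
plate ((600.3168334960938, 156.6113739013672), (162.40496826171875, 78.53794860839844), 10.709012031555176)
mandrel 0.73 [0.416 0.362 0.013] rest -140.1 242.7 [ 27. 312.]
mandrel 0.72 [0.476 0.177 0.007] rest -115.0 49.7 [226. 285.]
mandrel 0.68 [0.624 0.154 0.04 ] rest 26.5 0.4 [277. 131.]
keeper_knob 0.72 [0.642 0.187 0.054] rest 49.8 29.0 [232.  93.]
-60 [ 0.5 24.8] ; -56 [ 0.8 24.7] ; -52 [-1.7 25.1] ; -48 [-2.  24.9] ; -44 [-4.  25.2] ; -40 [-0.7 24.8] ; -36 [ 1.2 25. ] ; -32 [ 2. 25.] ; -28 [ 4.4 25.5] ; -24 [-11.6  25.2] ; -20 [-4.6 25.4] ; -16 [-0.5 25. ] ; -12 [-4.  24.9] ; -8 [ 0.9 49. ] ; -4 [ 0.7 49. ] ; 0 [ 0.4 48.4] ; 4 [ 0.9 43.4] ; 8 [-9.  43.7] ; 12 [-14.7  44.2] ; 16 [-14.5  43.6] ; 20 [-9.9 43.5] ; 24 [-4.9 43.8] ; 28 [-4.7 43.8] ; 32 [-14.7  44.2] ; 36 [-14.5  43.4] ; 40 [-14.4  43.9] ; 44 [-14.4  43.5] ; 48 [-14.3  44. ] ; 52 [-4.5 43.8] ; 56 [-14.4  44. ] ; 60 [-14.   43.7] ; 64 [ 1.9 40.3] ; 68 [14.2 57.6] ; 72 [13.2 59.4] ; 76 [ 3.2 10.9] ; 
knob [71.40236007 17.9638917  69.66416538]
```

View pics/c6.png

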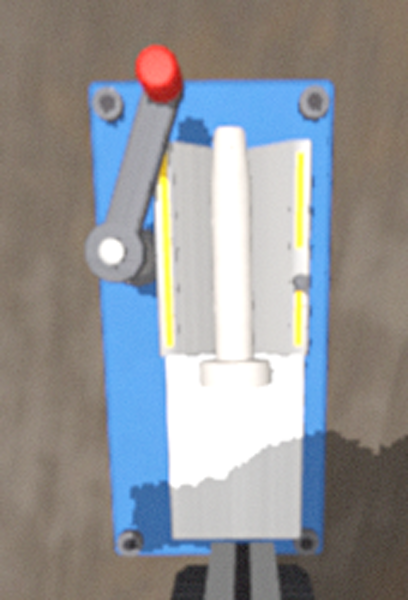

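Call:
drive_tool(offset=[[0.0318, 0.0183, 0], [0.0318, 0.0183, 0], [0.0318, 0.0183, 0], [0.0318, 0.0183, 0], [0.0318, 0.0183, 0]], rotation=[[0, 0, 0.0864], [0, 0, 0.0864], [0, 0, 0.0864], [0, 0, 0.0864], [0, 0, 0.0864]], gripper=[1, 1, 1, 1, 1])

```text
time_s: 9.8
tcp_pos: [0.619, 0.176, 0.1124]
eef_rot: [-3.14, 0.002, 0.864]
ft_force: [0.3, 0.9, -0.4]
grip_width: 0.0002
```

Call:
drive_tool(offset=[[0.0318, 0.0183, 0], [0.0318, 0.0183, 0], [0.0318, 0.0183, 0], [0.0318, 0.0183, 0], [0, 0, 0], [0, 0, 0], [0, 0, 0]], rotation=[[0, 0, 0.0864], [0, 0, 0.0864], [0, 0, 0.0864], [0, 0, 0.0864], [0, 0, 0], [0, 0, 0], [0, 0, 0]], gripper=[1, 1, 1, 1, 1, 1, 1])

```text
time_s: 10.5
tcp_pos: [0.6693, 0.2048, 0.1133]
eef_rot: [-3.14, 0.001, 1.4]
ft_force: [0.4, -1.2, 1.0]
grip_width: 0.0
```

Call:
drive_tool(offset=[[0, 0, -0.065], [0, 0, -0.065], [0, 0, 0], [0, 0, 0]], rotation=[[0, 0, 0], [0, 0, 0], [0, 0, 0], [0, 0, 0]], gripper=[1, 1, 1, 1])

```text
time_s: 10.9
tcp_pos: [0.6698, 0.2051, 0.0623]
eef_rot: [-3.141, 0.001, 1.401]
ft_force: [0.2, 0.7, 1.6]
grip_width: -0.0001
```

```bash
python3 - <<'E'
from h import *
s=arm.state(); p=s['tcp_pos']; print(p,s['eef_rot'],s['ft_force'])
o=np.array([.5984,.1491]);a=.1833;u=np.array([np.cos(a),np.sin(a)]);v=np.array([-u[1],u[0]])
th=np.deg2rad(np.r_[20:91:7,93]); S=16.5
L=np.c_[30+45*np.cos(th)+S*np.sin(th),33-45*np.sin(th)+S*np.cos(th)]/1000
W=o+L[:,:1]*u+L[:,1:]*v
print(np.c_[np.rad2deg(th),W,np.diff(np.vstack([p[:2],W]),axis=0)/.4].round(4))
E
```

```text
[0.66979971 0.20512789 0.06232217] [-3.14101073e+00  5.20546857e-04  1.40087975e+00] [0.24767608 0.67107022 1.58242534]
[[ 2.000e+01  6.690e-01  1.959e-01 -2.000e-03 -2.320e-02]
 [ 2.700e+01  6.697e-01  1.901e-01  1.800e-03 -1.450e-02]
 [ 3.400e+01  6.697e-01  1.842e-01  0.000e+00 -1.460e-02]
 [ 4.100e+01  6.690e-01  1.784e-01 -1.700e-03 -1.450e-02]
 [ 4.800e+01  6.676e-01  1.727e-01 -3.500e-03 -1.420e-02]
 [ 5.500e+01  6.655e-01  1.672e-01 -5.200e-03 -1.370e-02]
 [ 6.200e+01  6.628e-01  1.621e-01 -6.800e-03 -1.290e-02]
 [ 6.900e+01  6.595e-01  1.573e-01 -8.400e-03 -1.200e-02]
 [ 7.600e+01  6.556e-01  1.529e-01 -9.800e-03 -1.090e-02]
 [ 8.300e+01  6.512e-01  1.491e-01 -1.100e-02 -9.600e-03]
 [ 9.000e+01  6.463e-01  1.458e-01 -1.210e-02 -8.200e-03]
 [ 9.300e+01  6.441e-01  1.446e-01 -5.500e-03 -3.100e-03]]
```

Call:
drive_tool(offset=[[-0.002, -0.0232, 0], [0.0018, -0.0145, 0], [0, -0.0146, 0], [-0.0017, -0.0145, 0], [-0.0035, -0.0142, 0], [-0.0052, -0.0137, 0]], rotation=[[0, 0, 0], [0, 0, -0.0778], [0, 0, -0.0778], [0, 0, -0.0778], [0, 0, -0.0778], [0, 0, -0.0778]], gripper=[1, 1, 1, 1, 1, 1])

```text
time_s: 11.5
tcp_pos: [0.6671, 0.1671, 0.0639]
eef_rot: [3.14, -0.003, 0.785]
ft_force: [0.3, 0.8, -1.3]
grip_width: -0.0003
```

Call:
drive_tool(offset=[[-0.0068, -0.0129, 0], [-0.0084, -0.012, 0], [-0.0098, -0.0109, 0], [-0.011, -0.0096, 0], [0, 0, 0]], rotation=[[0, 0, -0.0778], [0, 0, -0.0778], [0, 0, -0.0778], [0, 0, -0.0778], [0, 0, 0]], gripper=[1, 1, 1, 1, 1])

```text
time_s: 12.0
tcp_pos: [0.6523, 0.1483, 0.0638]
eef_rot: [3.14, -0.002, 0.3]
ft_force: [-0.2, 0.5, 0.1]
grip_width: 0.0002
```

Call:
drive_tool(offset=[[-0.0121, -0.0082, 0], [0, 0, 0]], rotation=[[0, 0, -0.0778], [0, 0, 0]], gripper=[1, 1])

```text
time_s: 12.2
tcp_pos: [0.6472, 0.1456, 0.0632]
eef_rot: [3.141, -0.001, 0.181]
ft_force: [0.5, -0.4, -0.4]
grip_width: 0.0001
```

Call:
drive_tool(offset=[[-0.0037, -0.0007, 0], [0, 0, 0]], rotation=[[0, 0, 0], [0, 0, 0]], gripper=[1, 1])

```text
time_s: 12.4
tcp_pos: [0.6456, 0.1459, 0.0625]
eef_rot: [-3.141, -0.001, 0.183]
ft_force: [0.5, -0.7, 1.0]
grip_width: -0.0003
```

Call:
drive_tool(offset=[[-0.0037, -0.0007, 0], [0, 0, 0]], rotation=[[0, 0, 0], [0, 0, 0]], gripper=[1, 1])

```text
time_s: 12.6
tcp_pos: [0.6452, 0.1458, 0.0626]
eef_rot: [-3.141, -0.003, 0.18]
ft_force: [4.1, 1.2, -0.2]
grip_width: -0.0001
```

Call:
drive_tool(offset=[[-0.0037, -0.0007, 0], [0, 0, 0]], rotation=[[0, 0, 0], [0, 0, 0]], gripper=[1, 1])

```text
time_s: 12.8
tcp_pos: [0.6449, 0.1457, 0.0628]
eef_rot: [-3.141, -0.005, 0.18]
ft_force: [8.7, 1.1, -4.0]
grip_width: 0.0
```

```bash
python3 look.py 7; python3 m.py 7 2>/dev/null|tail -1
```

```text
12.8 [0.64487361 0.14574595 0.062771  ] [-3.14071602 -0.00548703  0.18009205] [ 8.7320166   1.14225816 -3.97601572]
plate ((647.5946044921875, 165.4681396484375), (69.1363754272461, 78.30594635009766), 11.30102825164795)
mandrel 0.74 [0.651 0.159 0.039] rest 53.6 -0.1 [261. 235.]
mandrel 0.5 [ 0.425  0.359 -0.   ] rest -132.5 238.0 [  5. 416.]
keeper_knob 0.75 [0.626 0.181 0.054] rest 33.3 26.0 [214. 278.]
keeper_knob 0.7 [0.657 0.173 0.012] rest 62.1 12.4 [245. 210.]
knob [ 56.87120815 -12.27113503  71.41637063]
```

Call:
drive_tool(offset=[[0.0123, 0.0023, 0], [0.0369, 0.0068, 0], [0, 0, 0.11], [0, 0, 0.11], [0, 0, 0.11], [0, 0, 0]], rotation=[[0, 0, 0], [0, 0, 0], [0, 0, 0], [0, 0, 0], [0, 0, 0], [0, 0, 0]], gripper=[1, 1, 1, 1, 1, 1])

```text
time_s: 13.55
tcp_pos: [0.6649, 0.1504, 0.2008]
eef_rot: [-3.14, -0.009, 0.18]
ft_force: [0.6, 0.2, 0.1]
grip_width: -0.0004
```

Call:
drive_tool(offset=[[-0.1, -0.0185, 0], [-0.1, -0.0185, 0], [-0.1, -0.0185, 0], [0, 0, 0], [0, 0, 0]], rotation=[[0, 0, 0], [0, 0, 0], [0, 0, 0], [0, 0, 0], [0, 0, 0]], gripper=[1, 1, 1, 1, 1])

```text
time_s: 14.05
tcp_pos: [0.541, 0.1262, 0.1938]
eef_rot: [3.141, 0.002, 0.18]
ft_force: [0.3, -0.1, 0.1]
grip_width: -0.0001
```

```bash
python3 look.py 8; python3 m.py 8 2>/dev/null; python3 - <<'E'
from h import *
w=cv2.imread('pics/w8.png'); s,_=capture('side'); t,_=capture('top')
a=cv2.resize(w,(480,360)); b=cv2.resize(s[120:270,170:370],(320,240)); c=cv2.resize(w[40:230,200:340],(320,434))
H=np.zeros((600,800,3),np.uint8); H[:360,:480]=a; H[:434,480:]=c; H[360:,:320]=b
cv2.imwrite('pics/f8.png',H)
E
```

```text
14.05 [0.54095522 0.12624111 0.19377359] [3.14095314e+00 1.58944191e-03 1.80345375e-01] [ 0.29212657 -0.09685036  0.11427446]
plate ((600.0148315429688, 156.26126098632812), (162.88987731933594, 78.87437438964844), 10.70203971862793)
mandrel 0.97 [0.488 0.382 0.028] rest -66.5 248.8 [ 42. 204.]
mandrel 0.77 [0.416 0.36  0.018] rest -141.2 240.8 [ 69. 263.]
mandrel 0.77 [0.471 0.18  0.031] rest -119.3 53.2 [222. 250.]
keeper_knob 0.17 [0.606 0.155 0.028] rest 8.1 4.6 [264. 133.]
-60 [ 1.9 25.1] ; -56 [-4.3 25.1] ; -52 [-0.7 24.7] ; -48 [ 3.2 24.8] ; -44 [-5.1 24.6] ; -40 [-3.7 25. ] ; -36 [-4.9 24.9] ; -32 [ 2.2 24.8] ; -28 [-4.2 24.8] ; -24 [ 1.  25.1] ; -20 [ 9.1 24.9] ; -16 [-5.  24.7] ; -12 [ 2.3 25.1] ; -8 [ 0.1 48.6] ; -4 [-1.5 48.9] ; 0 [-1.2 48.8] ; 4 [-0.8 43.9] ; 8 [-0.2 43.2] ; 12 [-4.4 43.3] ; 16 [-4.1 43. ] ; 20 [ 9.6 42.9] ; 24 [-4.  54.7] ; 28 [-0.1 56.4] ; 32 [ 0.4 56.6] ; 36 [ 2.3 55.8] ; 40 [-14.1  43.3] ; 44 [ 5.  43.3] ; 48 [-4.5 43.5] ; 52 [ 4.8 43.3] ; 56 [ 4.7 43.2] ; 60 [ 4.7 42.9] ; 64 [ 0.7 39.7] ; 68 [-1.7 10.6] ; 72 [-2.8 10.6] ; 76 [ 3.3 10.6] ; 
knob [ 30.51482764 -11.38687675  69.44199532]
```

View pics/f8.png

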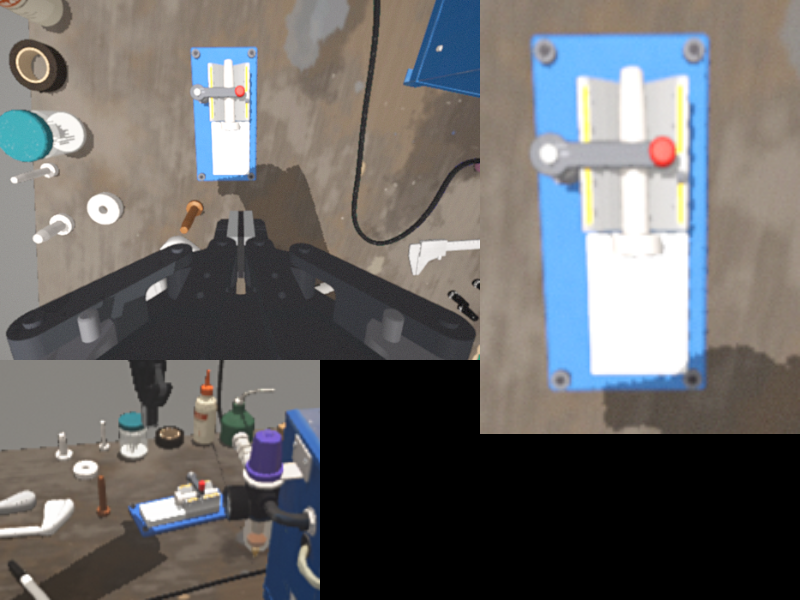

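The mandrel lies seated in the trough, with its flange at the block face and the keeper arm square across at its stop. The knob measures (30.5, -11.4) mm in the rest's frame against a nominal (30, -12). The bystanders look undisturbed and the arm is clear, so I am handing in.

```bash
python3 -c "
from rig import arm
print(arm.job_done())"
```

```text
the job is handed in; nothing more can be done
None
```

The job is done and handed in at about 14 s of the 48 s allowed; no verdict was reported. With the fingers shut, I did these three steps in order:

1. **Tipping:** I tipped the steel mandrel over with a push near its top, and it dropped into the V trough.
2. **Seating:** I pushed its foot forward until the flange met the end of the V block, where the force rose to about 9 N and the tool stopped advancing.
3. **Keeper:** I swung the red-knobbed arm across to its stop, where the force again rose to about 9 N.

**Last checks:** The wrist camera depth put the shank end about 64 mm past the block face, as it should be when seated. The flange reads at the end face, within the roughly 2 mm the depth allows. The knob is within 1 mm of its nominal closed position. The other things on the bench look undisturbed in the final pictures, and the robot touches nothing.

**Disagreements:**
- The top camera placed the rest about 2 mm away from where the wrist camera did; I used the wrist camera's value.
- In the last wrist picture the networks missed the seated mandrel and found the knob only at low confidence, so those two checks rest on depth and the picture itself.

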